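# Work a sagging bolt past its bent keeper and hold the blade crib's gate ajar

### The job

On the bench stands a wooden blade crib with a small sprung gate. First slide the lock bar on the crib's right-hand front by its black upright tab fully away from the gate to its end stop; then take the steel knob of the sagging bolt on top of the gate, lift the bolt so that its turned-down toe clears the bent lip of the keeper, draw it right back out of the keeper, and pull the gate ajar towards you by about 7 to 8 cm at its free edge. Finish still holding the gate still and ajar by the bolt's knob (the gate would swing shut by itself), and leave the hammer, the glue jar and the wooden offcut alone.

Things in the scene. Friction and masses are not known exactly. Their poses are not given: they have to be found in the camera images.
- crib: Fixed wooden crib, 440 mm wide (y), 230 deep (x), 150 high to the frame's top, open on top, yaw within 0.2 rad. Origin on the bench; x points into the crib, away from the robot, y along the gate front towards the hinge (robot's left), z up. The front frame is 30 mm thick, centred on x = 0. Along y: gate -71 to 151 mm, latch post with keeper -122 to -73, fixed panel with lock bar -260 to -122
- gate_hinge (a point): Point on the gate's upright hinge line, 150 mm high; in the crib's frame at x -15, y 152 mm. The gate swings about this line, its free edge moving to the crib's -x (towards the robot); the free edge is 223 mm from it, the bolt knob 162 mm with the bolt shut and 107 mm with it fully drawn
- keeper_lip (a point): Middle of the top edge of the keeper's bent lip: upright brass tongue 24 mm wide, 5 thick, 174 mm high above the bench, across the path of the bolt's toe. The keeper also has a steel front wall on the robot's side (206 mm high, y -122 to -74 mm in the crib's frame) that stops the gate until the whole bolt is drawn out of it, however high it is lifted
- bolt_knob: Knob of the bolt: upright steel cylinder, diameter 24 mm, 40 tall, origin at its centre, 248 mm above the bench at the start, on a thin stem; free all round (guide loops reach 220 mm). Crib's frame: x 0, y -10 mm plus bolt. It moves as one with the bolt, a 12 mm steel rod along the gate's top whose keeper end has a toe turned down 22 mm below the rod's axis
- bolt (a joint): How far the bolt is drawn (m): starts 0 to 0.006; grows as the knob is pulled along the gate towards the hinge (crib's +y while the gate is shut); stop at 0.055. Clear of the keeper from 0.038. With the bolt down the toe meets the lip at 0.01 to 0.015. About 1.5 N friction; stays where it is left
- bolt_lift (a joint): How far the bolt is lifted in its worn guides (m): 0 sagged, stop at 0.024; the toe clears the lip from about 0.015. The bolt with knob weighs about 0.3 kg and falls back when not held
- gate (a joint): Opening angle of the gate (rad): 0 shut, grows as it opens to the crib's -x; stop at 1.2. A spring closes it: about 3 N at the drawn knob when shut, 6 N at 0.4 rad. 0.35 rad is about 76 mm at the free edge. The lock bar and the bolt each stop it after a few hundredths
- slide_grip (a point): Centre of the black tab of the lock bar: upright block 14 mm (crib's x) by 24 (y) by 40 tall, 215 mm above the bench, on a stem from a flat dark steel bar that runs along the crib's front face and overlaps the gate. Free all round. Crib's frame: x -22, y -165 mm minus lock_slide
- lock_slide (a joint): How far the lock bar is slid away from the gate (m): starts 0 to 0.012; grows towards the crib's -y; end stop at 0.055. Friction about 2 N; stays where it is left
- hammer: Loose hammer lying on the bench, about 260 mm long, right of the crib; leave alone
- glue_jar: Loose closed glue jar, 64 mm diameter, 100 mm tall, left of the crib; origin under its centre; leave alone
- offcut: Loose pale wooden offcut 90 x 45 x 35 mm, right of the crib; origin under its centre; leave alone

How it is judged:
By the outcome, as a careful person would: the job done as asked, in the order asked, and still so for the second after the job is handed in, while the arm keeps its last pose, push and grip.
It also fails if it takes over 45 s, if anything falls off the work surface, if the arm or the gripper's body presses on something with over 40 N, if the wrist force passes 120 N, or if a joint passes its speed limit or range.

### The arm

A 6-joint arm with a two-finger parallel gripper is mounted at the origin on the work surface. World frame = base frame: x ahead of the robot, y to its left, z up, the work surface at z = 0. Lengths are in mm, angles in rad, forces in N, time in s.
With the tool pointing down it reaches from about 350 to 850 mm from the base axis. Payload 8.1 kg.
Tool frame: the origin (TCP) lies at the very end of the fingers, on their centre line; the grasp point (between the pads) lies 19 mm behind it (arm.grasp_offset is the distance from the TCP to the grasp point, in mm); z points along the fingers, y is the line along which they close (so a half turn about z gives the same grasp; the last joint's range is limited). The gripper opens to 85 mm and grips with 20 to 120 N. Pads are 22 mm wide; open, the fingers measure 114 mm over their backs; the gripper's body (76 mm by 85 mm) begins 54 mm behind the grasp point. The pads swing forward as they close: fully open they stand 13 mm farther back than shut.
Start: joints at [1.045, 0.13, 1.488, -0, 1.523, -0.085], TCP at [255.978, 542.66, 195.792] pointing down, gripper open.
Joint ranges: [-2.96, 2.96], [-0.89, 2.26], [0.02, 2.5], [-1.34, 4.48], [0, 2.73], [-2.66, 2.66]. Speed limits (rad/s): [2.39, 2.39, 2.79, 3.14, 3.14, 3.14].

### API

Orientations are given as a unit quaternion [x, y, z, w].
In Python, from cell import readout, get_image, camera_model, hand_in, arm gives the robot as it stands.
- The arm moves only by the tool carry_out, never from a script. Its argument "commands" is a list of rows, each a list of 2 entries, a list of its own where there are three numbers: the shift along the tool's x, y, z in mm, then the turn about the tool's z in rad. In form: [[[tx, ty, tz], twist], ...]. A call has exactly 10 rows; each row is the pose to reach, as a shift and turn from the pose commanded when the call began, along the tool's axes at that moment; what a row does not reach only later rows make up. A row lasts 1/8 s, in which the tool goes at most 62.5 mm and 10.7 degrees, less where a joint would pass 70% of its speed; a pose out of reach is approached as far as the arm can. A call with a gripper value outside its range is refused whole. "fingers" is the opening, from 0 (shut) to 1 (fully open), set as the call begins (left out, the last holds). The fingers move at their own pace and stop on an object; "force" is the grip in N (left out, the last holds). Time passes only in rows, so rows that repeat a pose let the fingers close, or fill a call up. It gives the time, the measured TCP pose, the force, the opening and the grip force at its end, in the units of the state.
- readout.sense(): the state, without advancing time (a new reading comes with each control period).
- get_image(name): name is "scene" or "top"; returns (picture, depth): 480x640x3 uint8, red, green, blue; 480x640 float32, mm along the optical axis (not along the pixel's ray), 0 where there is no reading.
- camera_model(name): a dict with "K" (3x3 intrinsics, pixels), "distortion" ([k1, k2, p1, p2, k3] as OpenCV has them; the pictures are not rectified), "R" (3x3) and "t" (3): a world point X has camera coordinates R X + t. Camera axes: x right, y down, z forward; pixel columns grow to the right and rows downward; lengths in mm; the calibration is good to about 2 mm. A picture is of the moment at which its call begins. camera_model takes no time and is no camera call.
- hand_in(): hands the job in; it is judged then, once.
The state is a dict: "clock": time; "q": joint angles; "qvel": joint speeds; "effort": joint torques, N m; "ee_pos": TCP position; "eef_rot": TCP orientation; "wrist_force": force on the tool from outside, world axes, zero at the start; "torque": the same for the moment, N m; "finger_gap": finger opening in mm; "finger_force": force on a finger pad.
Only numpy, scipy, OpenCV 4.12 (cv2) and the standard library are available. Lean on these libraries where they do the work, as an engineer would, in place of code of your own. Each camera call takes 0.05 s, during which the arm holds its last target. There are 200 camera calls.

## Working session

There is one attempt and no reset: what is moved stays moved. The work goes in short steps, Python scripts to look and compute and a tool call to move; the robot and the scene stay as the last step left them, time stands still between calls to the robot, and variables do not carry over. Pictures are saved under pics/ and viewed, at most 10 in all, crops included, and the job is handed in when it is done.

Besides the shell and the picture viewer there is one more tool, called after "Request:" in YAML: its name, and indented under it one key for each argument. carry_out: Moves the arm, as the interface text tells. Its arguments: {"type":"object","properties":{"commands":{"type":"array"},"fingers":{"type":"number"},"force":{"type":"number"}},"required":["commands"]}

```bash
mkdir -p pics; ls; python3 - <<'E'
from cell import readout,get_image,camera_model,arm
import cv2,numpy as np
for n in("scene","top"):
    p,d=get_image(n); cv2.imwrite(f"pics/{n}0.png",p[:,:,::-1]); np.savez(f"{n}0.npz",p=p,d=d)
    m=camera_model(n); print(n,m)
s=readout.sense(); print(s); print([a for a in dir(arm) if a[0]!='_'])
E
```

```text
pics
scene {'K': array([[566.85128027,   0.        , 322.59353766],
       [  0.        , 566.85128027, 237.29444924],
       [  0.        ,   0.        ,   1.        ]]), 'distortion': array([-0.15928303,  0.        ,  0.        ,  0.        ,  0.        ]), 'R': array([[ 0.05433432,  0.99849933, -0.00684579],
       [ 0.7228568 , -0.04406286, -0.68959155],
       [-0.68885835,  0.03251996, -0.72416616]]), 't': array([ -35.03389537, -249.81064157, 2022.81758308])}
top {'K': array([[566.20401208,   0.        , 316.78873422],
       [  0.        , 566.20401208, 249.64490742],
       [  0.        ,   0.        ,   1.        ]]), 'distortion': array([-0.06128175,  0.        ,  0.        ,  0.        ,  0.        ]), 'R': array([[-4.33422259e-04, -9.99982952e-01,  5.82302330e-03],
       [-9.90179179e-01, -3.84920476e-04, -1.39803598e-01],
       [ 1.39803456e-01, -5.82643042e-03, -9.90162131e-01]]), 't': array([  31.26314865,  528.26724932, 1690.39610686])}
{'clock': 0.1, 'q': array([ 1.04464579e+00,  1.31108172e-01,  1.48920030e+00, -1.06244511e-05,
        1.52301519e+00, -8.53886384e-02]), 'qvel': array([-0.00126054, -0.00133052, -0.0007363 , -0.00076431, -0.0009291 ,
       -0.00131084]), 'effort': array([ 1.57462411e-03, -5.70958042e+01, -5.01935291e+01, -2.36493713e-05,
        8.27456155e-03,  7.96755694e-05]), 'ee_pos': array([255.66434201, 542.16681151, 194.81950973]), 'eef_rot': array([ 2.18601039e-01,  9.75813935e-01, -8.26951574e-04, -2.55479194e-04]), 'wrist_force': array([ 0.96679352, -0.3112225 , -0.38276975]), 'torque': array([-0.01144774, -0.0150622 ,  0.01024625]), 'finger_force': 0.0, 'finger_gap': 85.35603137747253}
['PlanningError', 'grasp_offset']
```

View pics/scene0.png

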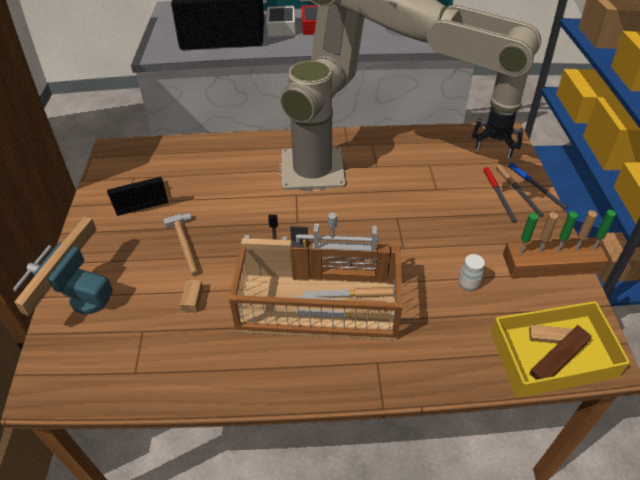

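View pics/top0.png

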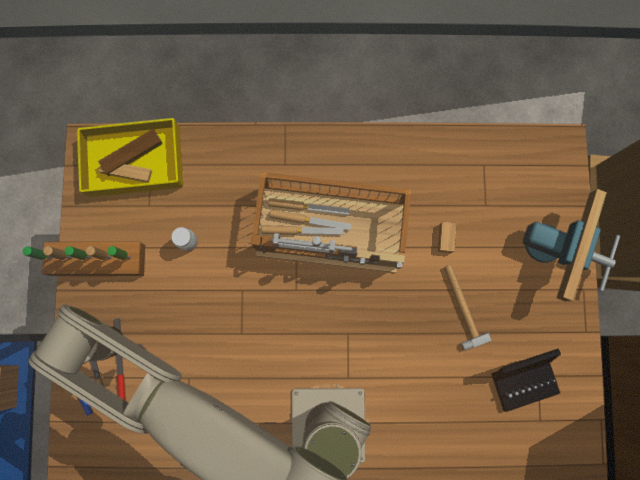

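The scene view, taken from behind the crib, shows the black tab near (273,221) and the knob near (333,220). In the top view the crib spans about (255..410, 175..270). I'll zoom in on both.

```bash
python3 - <<'E'
import cv2,numpy as np
a=cv2.imread("pics/scene0.png")[200:290,225:415]; b=cv2.imread("pics/top0.png")[220:280,245:415]
a=cv2.resize(a,(760,360),interpolation=cv2.INTER_CUBIC); b=cv2.resize(b,None,fx=4,fy=4,interpolation=cv2.INTER_CUBIC)
b=cv2.copyMakeBorder(b,0,0,0,760-b.shape[1],cv2.BORDER_CONSTANT)
cv2.imwrite("pics/crop0.png",np.vstack([a,b]))
E
```

```text
(no output)
```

View pics/crop0.png

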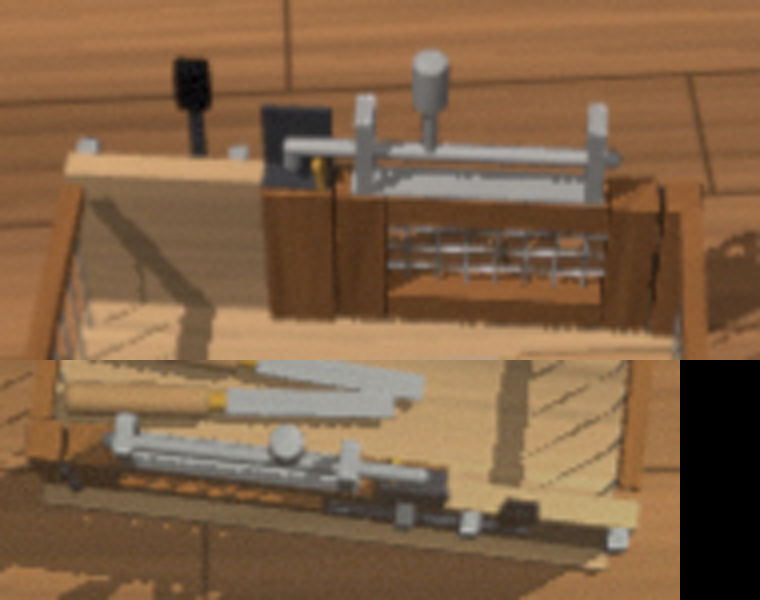

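The crop shows the knob in the scene view at (332.5,220.5), with its top disc at (332.5,215). The tab is at (273,221) in the scene view. In the top view the knob disc is near (316.5,239.5) and the tab near (374.5,257.5). I'll measure these with masks, ray casts and depth.

```bash
cat > h.py <<'E'
import cv2,numpy as np
from cell import camera_model
def ray(n,uv):
    m=camera_model(n); q=cv2.undistortPoints(np.array(uv,float).reshape(-1,1,2),m["K"],m["distortion"])[:,0]
    d=np.c_[q,np.ones(len(q))]@m["R"]; return -m["R"].T@m["t"],d
def onz(n,uv,z):
    c,d=ray(n,uv); return c+d*((z-c[2])/d[:,2])[:,None]
def tri(a,b):
    c1,d1=ray("scene",[a]);c2,d2=ray("top",[b]);d1=d1[0];d2=d2[0]
    s=np.linalg.lstsq(np.c_[d1,-d2],c2-c1,rcond=None)[0]
    p,q=c1+s[0]*d1,c2+s[1]*d2; return (p+q)/2,np.linalg.norm(p-q)
def cloud(n,d):
    v,u=np.mgrid[:480,:640]; c,r=ray(n,np.c_[u.ravel(),v.ravel()])
    return (c+r*d.ravel()[:,None]).reshape(480,640,3)
E
python3 - <<'E'
from h import *
np.set_printoptions(precision=1,suppress=True)
S=np.load("scene0.npz");T=np.load("top0.npz")
print("knob tri",tri((332.5,220.5),(316.5,240)),"tab tri",tri((273,221),(374.5,257.5)))
print("knob z248 scene",onz("scene",[(332.5,220.5)],248),"top z268",onz("top",[(316.5,239.5)],268))
print("tab scene z215",onz("scene",[(273,221)],215),"top z235",onz("top",[(374.5,257.5)],235))
for n,D in(("scene",S),("top",T)):
    P=cloud(n,D["d"]);ok=D["d"]>0
    R=ok&(P[...,0]>400)&(P[...,0]<800)&(P[...,1]>-300)&(P[...,1]<300)
    k=R&(P[...,2]>230)&(P[...,2]<275); print(n,"hi",k.sum())
    nc,l,st,ce=cv2.connectedComponentsWithStats(k.astype(np.uint8),connectivity=8)
    for i in range(1,nc):
        if st[i,4]>4: q=P[l==i]; print(st[i],ce[i],q.mean(0),q.min(0),q.max(0))
    for lo,hi in((144,156),(190,200)):
        f=R&(P[...,2]>lo)&(P[...,2]<hi); q=P[f][:,:2]
        vx=cv2.fitLine(q.astype(np.float32),cv2.DIST_HUBER,0,.01,.01).ravel()
        print(lo,len(q),q.min(0),q.max(0),vx)
        dark=S["p"]
# tab by dark mask
for n,D,box in(("scene",S,(262,284,210,236)),("top",T,(362,386,248,266))):
    u0,u1,v0,v1=box; g=D["p"][v0:v1,u0:u1].max(2); yx=np.argwhere(g<45); print(n,len(yx),yx.mean(0)[::-1]+[u0,v0],yx.min(0)[::-1]+[u0,v0],yx.max(0)[::-1]+[u0,v0])
    if n=="top": print(g)
E
```

```text
knob tri (array([524.5,  33.7, 249. ]), np.float64(0.9438595241648182)) tab tri (array([ 481.6, -124.7,  214.5]), np.float64(1.340451573498678))
knob z248 scene [[523.4  34.3 248. ]] top z268 [[522.8  33.4 268. ]]
tab scene z215 [[ 482.2 -124.   215. ]] top z235 [[ 479.  -123.2  235. ]]
scene hi 151
[328 213   9  16 125] [332.  220.1] [527.1  32.6 253.3] [509.5  22.2 230. ] [535.8  43.8 269. ]
[268 215   9   4  25] [272.4 216.1] [ 481.9 -124.5  233.2] [ 474.9 -136.   230.1] [ 488.8 -114.6  238.2]
144 2628 [ 461.6 -240.3] [742.1 218.7] [  0.1   1.  580.1  -7. ]
190 97 [ 478.7 -136.6] [549.9 150. ] [  0.2   1.  504.9 -35.5]
top hi 114
[312 236   9  11  78] [315.9 240.7] [520.3  35.  262.7] [510.7  23.7 230.6] [533.5  45.3 272.8]
[370 255  10   5  36] [374.9 256.8] [ 480.8 -124.2  234.7] [ 474.8 -135.6  230.2] [ 486.  -111.5  241.1]
144 2106 [ 463.2 -239.1] [741.8 220.3] [  0.1   1.  599.1  -4.6]
190 55 [ 474.1 -134.3] [544.2 162.3] [  0.2   1.  520.3  46.7]
scene 107 [272.8 221.6] [269 215] [277 235]<stdin>:21: RuntimeWarning: Mean of empty slice.
  ret = um.true_divide(
Traceback (most recent call last):
ValueError: zero-size array to reduction operation minimum which has no identity
```

Request:
carry_out:
  commands:
    - [[0,0,-50],0.1]
    - [[-25,-25,-100],0.2]
    - [[-65,-68,-110],0.35]
    - [[-108,-112,-110],0.5]
    - [[-150,-156,-110],0.65]
    - [[-192,-200,-110],0.8]
    - [[-235,-244,-110],0.95]
    - [[-277,-288,-110],1.1]
    - [[-320,-332,-110],1.2]
    - [[-350,-364,-110],1.257]
  fingers: 1
  force: 40

```text
clock: 1.35
ee_pos: [417.4, 61.7, 305.5]
eef_rot: [0.752, 0.659, -0.0, 0.0]
wrist_force: [1.0, 0.8, -0.2]
finger_gap: 85.5
finger_force: 0.0
```

```bash
cat >> h.py <<'E'
def goal(p,yaw,ref=None):
    """tool-axis shift and twist to TCP p with tool y along world angle yaw"""
    from cell import readout
    from scipy.spatial.transform import Rotation as Ro
    s=readout.sense(); R=Ro.from_quat(s["eef_rot"]).as_matrix()
    a=np.arctan2(R[1,1],R[0,1]); print("t",s["clock"],"tcp",s["ee_pos"].round(1),"ya",round(a,3),"zt",R[:,2].round(3),"F",s["wrist_force"].round(1),"gap",round(s["finger_gap"],1),s["finger_force"])
    print("shift",(R.T@(np.array(p)-s["ee_pos"])).round(1),"twist",round(a-yaw,3))
E
python3 - <<'E'
from h import *
np.set_printoptions(precision=3,suppress=True)
goal((481,-124,215-15),-.127)
for n in("scene","top"):
    D=np.load(n+"0.npz");P=cloud(n,D["d"]).reshape(-1,3)
    c=np.array([523.3,34]);x=np.array([.992,-.126]);y=np.array([.126,.992])
    u=(P[:,:2]-c)@x; v=(P[:,:2]-c)@y-13
    k=(abs(P[:,2]-150)<5)&(v>-255)&(v<-130)&(abs(u)<30)&(D["d"].ravel()>0)
    f=np.polyfit(v[k],u[k],1);print(n,k.sum(),f,"u at v=-190",np.polyval(f,-190),u[k].min(),u[k].max(),v[k].min())
    k=(P[:,2]>135)&(P[:,2]<153)&(abs(u-200)<60);print("back",P[k].shape)
    q=np.c_[u,v][k]; print(q[:,1].min(),q[:,1].max())
E
```

```text
t 1.35 tcp [417.4  61.7 305.5] ya -0.131 zt [-0. -0. -1.] F [ 1.   0.8 -0.2] gap 85.5 0.0
shift [-175.7   87.4  105.5] twist -0.004
scene 252 [-0.001 -6.184] u at v=-190 -5.930335040662587 -29.251312105878196 24.77391433810317 -254.9868152077337
back (1766, 3)
-832.332564951655 175.15335452749238
top 257 [ -0.024 -10.178] u at v=-190 -5.683187773411048 -28.81735349269324 26.663806415680252 -254.93028433899053
back (1150, 3)
-832.451703170177 176.06236298371695
```

Request:
carry_out:
  commands:
    - [[-40,20,0],0]
    - [[-90,45,0],0]
    - [[-140,70,0],0]
    - [[-170,85,0],0]
    - [[-176,87.5,0],0]
    - [[-176,87.5,30],0]
    - [[-176,87.5,65],0]
    - [[-176,87.5,95],0]
    - [[-176,87.5,105],0]
    - [[-176,87.5,105],0]

```text
clock: 2.6
ee_pos: [481.4, -120.9, 200.7]
eef_rot: [0.75, 0.661, -0.0, -0.0]
wrist_force: [-0.4, 0.4, 1.0]
finger_gap: 85.6
finger_force: 0.0
```

Request:
carry_out:
  commands:
    - [[0,0,0],0]
    - [[0,0,0],0]
    - [[0,0,0],0]
    - [[0,0,0],0]
    - [[0,0,0],0]
    - [[0,0,0],0]
    - [[0,0,0],0]
    - [[0,0,0],0]
    - [[0,0,0],0]
    - [[0,0,0],0]
  fingers: 0
  force: 40

```text
clock: 3.85
ee_pos: [481.7, -121.5, 200.8]
eef_rot: [0.751, 0.661, 0.0, -0.0]
wrist_force: [-0.4, 0.3, 1.0]
finger_gap: 0.3
finger_force: 0.0
```

```bash
python3 - <<'E'
from cell import get_image
import cv2,numpy as np
a,d=get_image("scene");b,e=get_image("top"); np.savez("1.npz",a=a,b=b,d=d,e=e)
f=lambda i,u,v:cv2.resize(i[v:v+70,u:u+170,::-1],(680,280),interpolation=cv2.INTER_CUBIC)
cv2.imwrite("pics/c1.png",np.vstack([f(a,225,180),f(b,255,215)]))
E
```

```text
(no output)
```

View pics/c1.png

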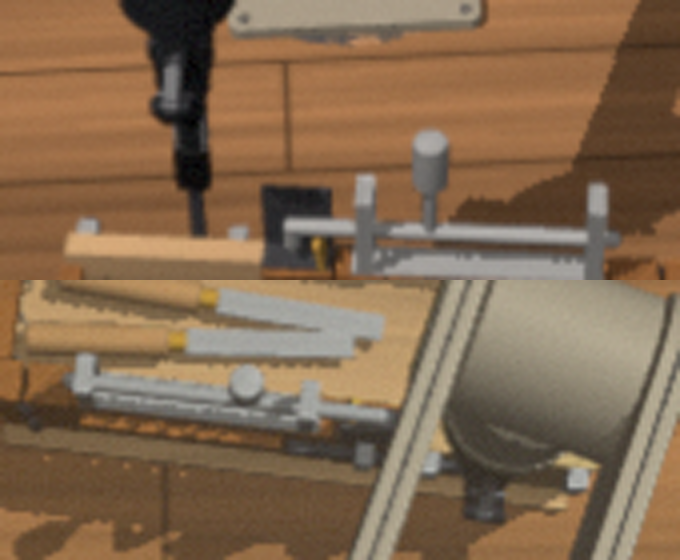

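The gripper reads shut (0.3 mm). In the scene crop it overlaps the tab's position near (273,221). I'll check the depth to see where the fingers and tab really are.

```bash
python3 - <<'E'
from h import *
np.set_printoptions(precision=0,suppress=True,linewidth=200)
D=np.load("1.npz");S=np.load("scene0.npz")
P=cloud("scene",D["d"]);Q=cloud("scene",S["d"])
for v in range(200,240,2):
    print(v,[tuple(P[v,u].astype(int)) for u in (268,270,272,274,276)],"was",tuple(Q[v,273].astype(int)))
goal((481,-124,200),-.127)
E
```

```text
200 [(np.int64(526), np.int64(-127), np.int64(333)), (np.int64(514), np.int64(-123), np.int64(321)), (np.int64(511), np.int64(-119), np.int64(318)), (np.int64(490), np.int64(-115), np.int64(299)), (np.int64(500), np.int64(-109), np.int64(308))] was (np.int64(160), np.int64(-141), np.int64(-2))
202 [(np.int64(531), np.int64(-128), np.int64(330)), (np.int64(496), np.int64(-125), np.int64(298)), (np.int64(503), np.int64(-120), np.int64(304)), (np.int64(501), np.int64(-115), np.int64(302)), (np.int64(502), np.int64(-110), np.int64(302))] was (np.int64(164), np.int64(-141), np.int64(-7))
204 [(np.int64(534), np.int64(-128), np.int64(327)), (np.int64(537), np.int64(-123), np.int64(329)), (np.int64(525), np.int64(-119), np.int64(318)), (np.int64(495), np.int64(-116), np.int64(289)), (np.int64(484), np.int64(-111), np.int64(279))] was (np.int64(175), np.int64(-141), np.int64(-6))
206 [(np.int64(545), np.int64(-128), np.int64(329)), (np.int64(541), np.int64(-123), np.int64(326)), (np.int64(538), np.int64(-118), np.int64(322)), (np.int64(496), np.int64(-116), np.int64(283)), (np.int64(493), np
[... 4199 characters left out ...]
)
236 [(np.int64(328), np.int64(-155), np.int64(-1)), (np.int64(334), np.int64(-149), np.int64(4)), (np.int64(328), np.int64(-143), np.int64(-2)), (np.int64(484), np.int64(-125), np.int64(158)), (np.int64(323), np.int64(-131), np.int64(-8))] was (np.int64(484), np.int64(-127), np.int64(159))
238 [(np.int64(337), np.int64(-155), np.int64(-1)), (np.int64(340), np.int64(-149), np.int64(0)), (np.int64(333), np.int64(-143), np.int64(-6)), (np.int64(482), np.int64(-125), np.int64(148)), (np.int64(482), np.int64(-120), np.int64(148))] was (np.int64(481), np.int64(-128), np.int64(147))
t 3.95 tcp [ 482. -122.  201.] ya -0.127 zt [-0. -0. -1.] F [ 0.  0. -0.] gap 0.5 0.0
shift [-2. -0.  1.] twist 0.0
```

```bash
python3 - <<'E'
from h import *
np.set_printoptions(precision=0,suppress=True,linewidth=200)
for n in("scene","top"):
    Q=cloud(n,np.load(n+"0.npz")["d"]).reshape(-1,3)
    k=(np.hypot(Q[:,0]-256,Q[:,1]-542)<75)&(Q[:,2]>100)&(Q[:,2]<330)
    print(n,k.sum(),np.sort(Q[k,2])[:20]); q=Q[k]; print(q[q[:,2]<235][:12])
D=np.load("1.npz");P=cloud("scene",D["d"]).reshape(-1,3)
k=(np.hypot(P[:,0]-482,P[:,1]+122)<60)&(P[:,2]>195)&(P[:,2]<300); q=P[k]
for z in range(195,300,8):
    w=q[(q[:,2]>=z)&(q[:,2]<z+8)]; print(z,len(w),w.min(0),w.max(0),np.median(w,axis=0))
E
```

```text
scene 523 [246. 247. 247. 247. 248. 249. 250. 250. 250. 250. 252. 252. 252. 253. 253. 253. 254. 255. 255. 255.]
[]
top 12 [251. 253. 256. 257. 257. 258. 280. 285. 292. 292. 293. 295.]
[]
195 33 [ 481. -136.  195.] [501. -65. 203.] [491. -79. 200.]
203 24 [ 479. -138.  203.] [501. -65. 210.] [ 487. -121.  206.]
211 20 [ 477. -135.  211.] [ 490. -113.  218.] [ 486. -123.  213.]
219 21 [ 482. -137.  219.] [ 489. -115.  227.] [ 486. -129.  222.]
227 13 [ 482. -136.  227.] [ 491. -115.  235.] [ 488. -125.  230.]
235 8 [ 488. -136.  236.] [ 494. -114.  242.] [ 488. -122.  238.]
243 21 [ 481. -135.  243.] [ 500. -114.  251.] [ 493. -124.  247.]
251 19 [ 485. -135.  251.] [ 501. -113.  259.] [ 494. -124.  254.]
259 11 [ 482. -134.  259.] [ 499. -113.  264.] [ 495. -121.  261.]
267 1 [ 477. -112.  268.] [ 477. -112.  268.] [ 477. -112.  268.]
275 9 [ 482. -122.  276.] [ 514. -112.  282.] [ 496. -114.  280.]
283 15 [ 490. -137.  283.] [ 516. -114.  289.] [ 501. -116.  285.]
291 15 [ 476. -141.  291.] [ 526. -108.  299.] [ 517. -121.  296.]
299 5 [ 476. -141.  299.] [ 502. -108.  300.] [ 496. -115.  299.]
```

The shut fingertips sit about 38 mm above the reported TCP. The start picture agrees: open tips at z of about 247 against a reported 195. The fingers therefore closed above the tab, so I'll allow for that offset by opening, going down 38 mm and closing again.

Request:
carry_out:
  commands:
    - [[0,0,0],0]
    - [[0,0,0],0]
    - [[0,0,0],0]
    - [[0,0,0],0]
    - [[0,0,0],0]
    - [[-1,0,10],0]
    - [[-2,0,20],0]
    - [[-2,0,30],0]
    - [[-2,0,38],0]
    - [[-2,0,38],0]
  fingers: 1

```text
clock: 5.2
ee_pos: [480.8, -123.3, 161.7]
eef_rot: [0.751, 0.661, -0.0, -0.001]
wrist_force: [0.5, 0.1, -0.1]
finger_gap: 85.5
finger_force: 0.0
```

Request:
carry_out:
  commands:
    - [[0,0,0],0]
    - [[0,0,0],0]
    - [[0,0,0],0]
    - [[0,0,0],0]
    - [[0,0,0],0]
    - [[0,0,0],0]
    - [[0,0,0],0]
    - [[0,0,0],0]
    - [[0,0,0],0]
    - [[0,0,0],0]
  fingers: 0
  force: 40

```text
clock: 6.45
ee_pos: [478.3, -123.3, 163.1]
eef_rot: [0.751, 0.661, -0.002, -0.002]
wrist_force: [-21.2, 2.8, 13.7]
finger_gap: 13.5
finger_force: 41.9
```

Request:
carry_out:
  commands:
    - [[0,-1.5,0],0]
    - [[-2,-2.5,-1],0]
    - [[-6,-2.5,-1],0]
    - [[-12,-2.5,-1],0]
    - [[-18,-2.5,-1],0]
    - [[-24,-2.5,-1],0]
    - [[-30,-2.5,-1],0]
    - [[-36,-2.5,-1],0]
    - [[-41,-2.5,-1],0]
    - [[-42,-2.5,-1],0]

```text
clock: 7.7
ee_pos: [473.3, -165.1, 163.4]
eef_rot: [0.751, 0.661, -0.0, -0.0]
wrist_force: [-5.2, 2.6, -7.9]
finger_gap: 13.7
finger_force: 39.6
```

Request:
carry_out:
  commands:
    - [[-0.5,0,0],0]
    - [[-1,0,0],0]
    - [[-1.5,0,0],0]
    - [[-2,0,0],0]
    - [[-2.5,0,0],0]
    - [[-3,0,0],0]
    - [[-3.5,0,0],0]
    - [[-4,0,0],0]
    - [[-4.5,0,0],0]
    - [[-5,0,0],0]

```text
clock: 8.95
ee_pos: [472.7, -169.7, 163.4]
eef_rot: [0.751, 0.661, -0.0, -0.0]
wrist_force: [-4.3, 1.7, -10.5]
finger_gap: 13.7
finger_force: 39.1
```

Request:
carry_out:
  commands:
    - [[-0.5,0,0],0]
    - [[-1,0,0],0]
    - [[-1.5,0,0],0]
    - [[-2,0,0],0]
    - [[-2.5,0,0],0]
    - [[-3,0,0],0]
    - [[-3.5,0,0],0]
    - [[-4,0,0],0]
    - [[-4,0,0],0]
    - [[-4,0,0],0]

```text
clock: 10.2
ee_pos: [472.3, -173.7, 163.4]
eef_rot: [0.751, 0.661, -0.0, -0.0]
wrist_force: [-3.5, 2.8, -14.0]
finger_gap: 13.8
finger_force: 39.0
```

Request:
carry_out:
  commands:
    - [[-0.5,0,0.5],0]
    - [[-1,0,1],0]
    - [[-1.5,0,1],0]
    - [[-2,0,1],0]
    - [[-2.5,0,1],0]
    - [[-3,0,1],0]
    - [[-3.5,0,1],0]
    - [[-4,0,1],0]
    - [[-4,0,1],0]
    - [[-4,0,1],0]

```text
clock: 11.45
ee_pos: [472.3, -173.7, 163.2]
eef_rot: [0.75, 0.662, 0.002, -0.002]
wrist_force: [-6.9, 21.7, -4.2]
finger_gap: 13.8
finger_force: 40.1
```

Request:
carry_out:
  commands:
    - [[3,0,0],0]
    - [[3,0,0],0]
    - [[3,0,0],0]
    - [[3,0,0],0]
    - [[3,0,0],0]
    - [[3,0,-20],0]
    - [[3,0,-50],0]
    - [[3,0,-80],0]
    - [[3,0,-105],0]
    - [[3,0,-105],0]
  fingers: 1

```text
clock: 12.7
ee_pos: [473.6, -175.5, 270.2]
eef_rot: [0.751, 0.661, 0.001, 0.002]
wrist_force: [0.2, 0.0, -0.3]
finger_gap: 85.3
finger_force: 0.0
```

```bash
python3 - <<'E'
from h import *
goal((521.5,34,194),-.127)
E
```

```text
t 12.7 tcp [ 473.6 -175.5  270.2] ya -0.127 zt [ 0.004 -0.002 -1.   ] F [ 0.2  0.  -0.3] gap 85.3 0.0
shift [214.   20.6  76. ] twist -0.0
```

Request:
carry_out:
  commands:
    - [[30,3,0],0]
    - [[80,8,0],0]
    - [[130,13,0],0]
    - [[180,18,0],0]
    - [[208,20.5,0],0]
    - [[214,20.5,0],0]
    - [[214,20.5,25],0]
    - [[214,20.5,50],0]
    - [[214,20.5,70],0]
    - [[214,20.5,76],0]

```text
clock: 13.95
ee_pos: [518.7, 34.3, 189.7]
eef_rot: [0.751, 0.661, -0.001, -0.001]
wrist_force: [0.2, 0.6, 0.3]
finger_gap: 85.6
finger_force: 0.0
```

```bash
python3 - <<'E'
from h import *
from cell import get_image
goal((521.5,34,194),-.127)
a,d=get_image("scene");b,e=get_image("top")
f=lambda i,u,v:cv2.resize(i[v:v+70,u:u+170,::-1],(680,280),interpolation=cv2.INTER_CUBIC)
cv2.imwrite("pics/c2.png",np.vstack([f(a,235,180),f(b,275,215)]))
E
```

```text
t 13.95 tcp [518.7  34.3 189.7] ya -0.128 zt [-0.003 -0.    -1.   ] F [0.2 0.6 0.3] gap 85.6 0.0
shift [ 0.1  2.8 -4.3] twist -0.001
```

View pics/c2.png

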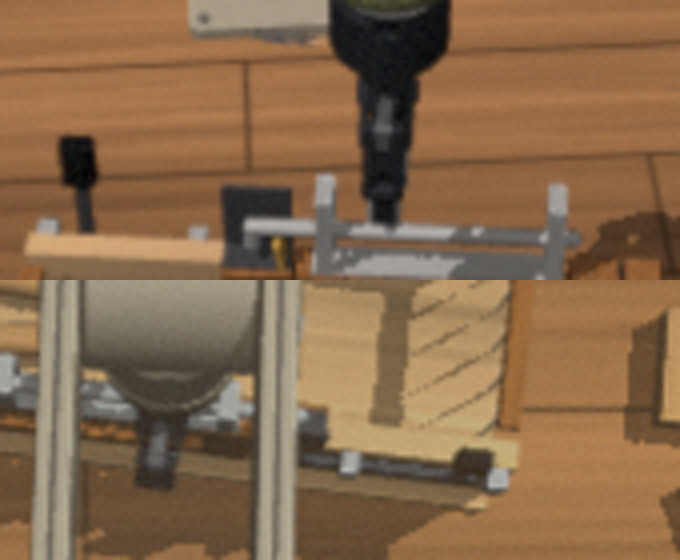

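The tab is now parked at its far end (scene pixel about 255,220). The gripper surrounds the knob near (332,222), and the bolt is undisturbed.

Request:
carry_out:
  commands:
    - [[0,1,-3],0]
    - [[0,1,-3],0]
    - [[0,1,-3],0]
    - [[0,1,-3],0]
    - [[0,1,-3],0]
    - [[0,1,-3],0]
    - [[0,1,-3],0]
    - [[0,1,-3],0]
    - [[0,1,-3],0]
    - [[0,1,-3],0]
  fingers: 0
  force: 50

```text
clock: 15.3
ee_pos: [520.3, 34.9, 195.5]
eef_rot: [0.751, 0.661, -0.0, -0.0]
wrist_force: [-6.4, 0.2, 5.3]
finger_gap: 23.0
finger_force: 48.7
```

Request:
carry_out:
  commands:
    - [[0,-0.5,-2],0]
    - [[0,-0.5,-4],0]
    - [[0,-0.5,-6],0]
    - [[0,-0.5,-9],0]
    - [[0,-0.5,-12],0]
    - [[0,-0.5,-15],0]
    - [[0,-0.5,-18],0]
    - [[0,-0.5,-20],0]
    - [[0,-0.5,-20],0]
    - [[0,-0.5,-20],0]

```text
clock: 16.55
ee_pos: [520.2, 34.9, 214.8]
eef_rot: [0.751, 0.661, -0.0, -0.0]
wrist_force: [-3.6, 1.2, -2.3]
finger_gap: 23.0
finger_force: 49.2
```

```bash
python3 - <<'E'
from h import *
from cell import get_image
goal((521.5,34,214),-.127)
a,d=get_image("scene")
cv2.imwrite("pics/c3.png",cv2.resize(a[200:260,265:400,::-1],None,fx=5,fy=5,interpolation=cv2.INTER_CUBIC))
E
```

```text
t 16.55 tcp [520.2  34.9 214.8] ya -0.127 zt [-0.  0. -1.] F [-3.6  1.2 -2.3] gap 23.0 49.15217399597168
shift [-0.7  1.4  0.8] twist 0.0
```

View pics/c3.png

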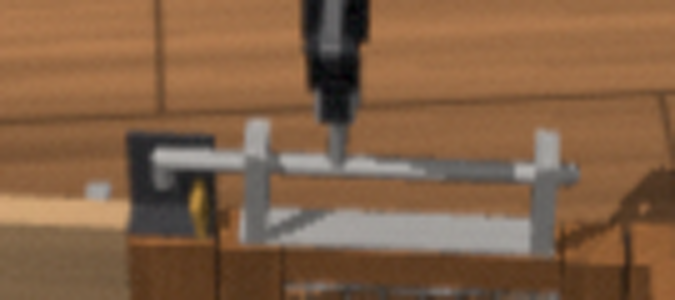

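The bolt has risen in its guides and the toe (crop 160,185) is above the brass lip (crop 198,205). Now I'll draw it.

Request:
carry_out:
  commands:
    - [[4,0,0],0]
    - [[9,0,0],0]
    - [[15,0,0],0]
    - [[21,0,0],0]
    - [[27,0,0],0]
    - [[33,0,0],0]
    - [[39,0,0],0]
    - [[45,0,0],0]
    - [[48,0,0],0]
    - [[48,0,0],0]

```text
clock: 17.85
ee_pos: [525.8, 82.6, 214.4]
eef_rot: [0.75, 0.661, -0.001, -0.0]
wrist_force: [-6.7, 1.2, -3.2]
finger_gap: 22.7
finger_force: 49.2
```

Request:
carry_out:
  commands:
    - [[-0.3,-4,0],0.035]
    - [[-0.6,-9,0],0.08]
    - [[-0.8,-14,0],0.125]
    - [[-0.9,-19,0],0.17]
    - [[-0.7,-24,0],0.21]
    - [[-0.2,-29,0],0.255]
    - [[0.5,-34,0],0.3]
    - [[1.1,-37,0],0.33]
    - [[1.5,-38.8,0],0.345]
    - [[1.5,-38.8,0],0.345]

```text
clock: 19.1
ee_pos: [488.6, 88.6, 215.1]
eef_rot: [0.853, 0.522, 0.0, 0.0]
wrist_force: [2.9, -2.3, -2.3]
finger_gap: 22.8
finger_force: 49.4
```

```bash
python3 - <<'E'
from h import *
from cell import get_image
goal((490,90,214),-.127-.345)
a,d=get_image("scene");b,e=get_image("top"); np.savez("3.npz",a=a,b=b,d=d,e=e)
f=lambda i,u,v:cv2.resize(i[v:v+70,u:u+170,::-1],(680,280),interpolation=cv2.INTER_CUBIC)
cv2.imwrite("pics/c4.png",np.vstack([f(a,235,190),f(b,245,220)]))
E
```

```text
t 19.1 tcp [488.6  88.6 215.1] ya -0.472 zt [ 0.001 -0.    -1.   ] F [ 2.9 -2.3 -2.3] gap 22.8 49.37780141830444
shift [1.9 0.6 1.1] twist -0.0
```

View pics/c4.png

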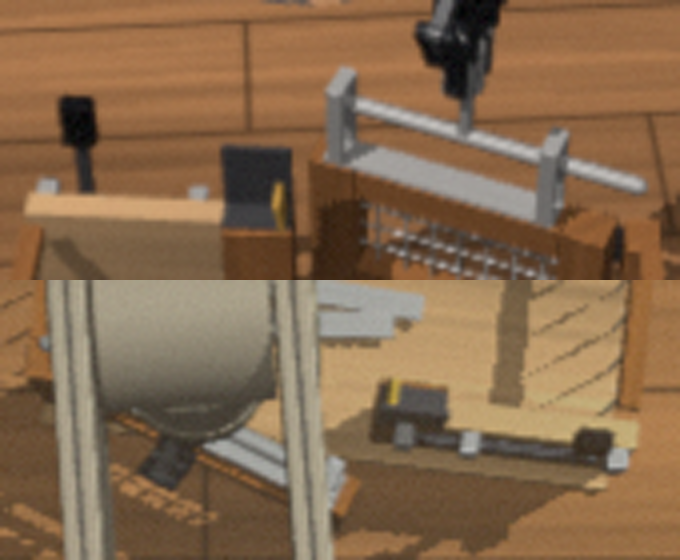

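The gate stands ajar, with the free-edge guide loop near scene (320,212). The bolt is fully out of the keeper and the lock bar is still parked. I'll measure the angle from the rod and the gate face.

```bash
python3 - <<'E'
from h import *
D=np.load("3.npz")
def ang(uv,z): p=onz("scene",uv,z); d=p[0]-p[1]; return p.round(1),np.arctan2(d[0],d[1])
# rod top line ends, before and after (z consistent along rod)
a0=ang([(225+605/4,200+157/4),(225+300/4,200+148/4)],195)
a1=ang([(235+630/4,190+182/4),(235+365/4,190+105/4)],215)
print(a0,a1,"rod turn",a1[1]-a0[1])
# frame yaw & gate: cloud fit of gate upper points
def gate(P,d,zlo,zhi,c,x0):
    k=(P[...,2]>zlo)&(P[...,2]<zhi)&(d>0)&c(P); q=P[k][:,:2].astype(np.float32)
    l=cv2.fitLine(q,cv2.DIST_HUBER,0,.01,.01).ravel(); return len(q),l,np.arctan(l[0]/l[1])
S=np.load("scene0.npz")
for nm,d,zl,zh in(("before",S["d"],186,206),("after",D["d"],204,224)):
    P=cloud("scene",d); print(nm,gate(P,d,zl,zh,lambda P:(P[...,1]>-40)&(P[...,1]<185)&(P[...,0]>380)&(P[...,0]<570),0))
P=cloud("scene",D["d"])
k=(P[...,2]>140)&(P[...,2]<235)&(P[...,0]>400)&(P[...,0]<465)&(P[...,1]>-60)&(P[...,1]<40); q=P[k]; print(len(q),q.min(0),q[q[:,2]<160].min(0))
E
```

```text
(array([[548. , 149.9, 195. ],
       [527.3, -52.8, 195. ]]), np.float64(0.10156604057060699)) (array([[555.8, 190.9, 215. ],
       [472.7,  20.8, 215. ]]), np.float64(0.4542751329478081)) rod turn 0.3527090923772011
before (156, array([1.5995938e-01, 9.8712361e-01, 5.2939594e+02, 5.6974613e+01],
      dtype=float32), np.float32(0.16064951))
after (226, array([4.2402908e-01, 9.0564859e-01, 4.9431543e+02, 8.6518944e+01],
      dtype=float32), np.float32(0.43788955))
274 [430.77892008 -18.78761446 140.15952698] [430.77892008 -18.78761446 140.15952698]
```

Request:
carry_out:
  commands:
    - [[0,0,0],0]
    - [[0,0,0],0]
    - [[0,0,0],0]
    - [[0,0,0],0]
    - [[0,0,0],0]
    - [[0,0,0],0]
    - [[0,0,0],0]
    - [[0,0,0],0]
    - [[0,0,0],0]
    - [[0,0,0],0]

```text
clock: 20.45
ee_pos: [488.2, 88.8, 214.8]
eef_rot: [0.853, 0.522, 0.0, 0.0]
wrist_force: [4.1, -3.5, -3.1]
finger_gap: 22.6
finger_force: 49.4
```

```bash
python3 -c "
from cell import readout,hand_in
s=readout.sense();print(s['ee_pos'],s['wrist_force'],s['finger_gap'],abs(s['qvel']).max());print(hand_in())"
```

```text
[488.20377447  88.79000051 214.83267169] [ 4.08563822 -3.51017808 -3.07536999] 22.57099802718812 0.0015202831445057638
the job is handed in; nothing more can be done
None
```

I slid the lock bar to its end stop, lifted the bolt and drew it clear of the keeper, and handed the job in at 20 s with the gripper holding the gate still by the knob, about 75 mm ajar (estimated from the arm's motion and the camera).

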